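# Uncover the tall valve body

## Task

Two small valve bodies stand in round holders under close-fitting metal covers. Pull the taller cover straight up off its valve body, which it clings to, so that the valve body stays standing in its holder, and set that cover down, not dropped, standing open end down in the low grey tray. Leave the shorter covered valve alone.

Things in the scene. Friction and masses are not known exactly. Their poses are not given: they have to be found in the camera images.
- cover_tall_mid (a point): Centre (half-way up) of the taller cover: upside-down aluminium cup, 44 mm outside diameter, 68 mm high, wall 4 mm, 0.09 kg, z up along its axis; its top is 99 mm above the table. Sprung balls inside cling to the stem of valve_tall (3 mm play), dragging it up with about half its weight if pulled straight, more if pulled askew. Wholly clear after rising 64 mm. Grasp across the diameter at any yaw.
- valve_tall: Valve body under the taller cover: brass foot 56 mm across and 12 mm high, copper stem 30 mm in diameter, its top 90 mm above the foot's underside, thin side port along its x, 18.5 mm up, reaching 45 mm from the axis. 0.45 kg. Origin: centre of the underside, z up. Stands loose in a fixed dark steel dish 80 mm across, rim 12 mm high, floor 5 mm above the table, 4 mm play.
- tray_in (a point): Centre of the inner floor of the low grey plastic tray, 4 mm above the table: 150 x 150 mm outside, 142 x 142 mm inside, walls 18 mm high above the table, fixed and empty; x and y run along its sides, z up.
- cover_short_mid (a point): Centre (half-way up) of the shorter, wider cover: the same kind of upside-down aluminium cup, 52 mm in diameter and 45 mm high, on another valve body in an equal dish, its top 76 mm above the table. To be left alone.

How it is judged:
On the way:
1. the taller cover is lifted clear of its valve body, which still stands upright in its holder (z of cover_tall_mid in the frame of valve_tall above 0.124 m and angle between valve_tall's own z axis and vertical below 0.17 rad and distance of valve_tall from where it was at the start of the episode below 0.015 m), for 0.1 s.
At the end, for the whole second after the job is handed in: Taller cover released, at rest, open end down on the tray floor (centre within 50 mm of the tray's along both sides, upright within 6 degrees); its valve body upright within 6 degrees and within 15 mm of its start; shorter cover within 20 mm of its start (x of cover_tall_mid in the frame of tray_in between -0.05 and 0.05 m and y of cover_tall_mid in the frame of tray_in between -0.05 and 0.05 m and z of cover_tall_mid in the frame of tray_in between 0.028 and 0.04 m and angle between each of cover_tall_mid, valve_tall's own z axis and vertical below 0.1 rad and linear speed of each of cover_tall, valve_tall below 0.02 m/s and distance of valve_tall from where it was at the start of the episode below 0.015 m and distance of cover_short_mid from where it was at the start of the episode below 0.02 m); the robot touches nothing.
It fails at once if the tall valve body is dragged up out of its holder (raised more than 15 mm) (height (world z) of valve_tall above 0.02 m).
It fails at once if the tall valve body is tipped by more than 20 degrees (angle between valve_tall's own z axis and vertical above 0.35 rad).
It fails at once if the shorter cover is displaced by more than 20 mm (distance of cover_short_mid from where it was at the start of the episode above 0.02 m).
It fails at once if the cover is dropped (falls free from more than about 20 mm) (contact force between the fingers and cover_tall below 0.05 N and linear speed of cover_tall above 0.63 m/s).
It also fails if it takes over 42 s, if anything falls off the work surface, if the arm or the gripper's body presses on something with over 40 N, if the wrist force passes 120 N, or if a joint passes its speed limit or range.

## Robot

A 7-joint arm with a two-finger parallel gripper is mounted at the origin on the work surface. World frame = base frame: x ahead of the robot, y to its left, z up, the work surface at z = 0. Lengths are in m, angles in rad, forces in N, time in s.
With the tool pointing down it reaches from about 0.425 to 0.975 m from the base axis. Payload 16.7 kg.
Tool frame: the origin (TCP) lies between the finger pads; the fingertips stand 17 mm ahead of it and the grasp point (between the pads) lies 2 mm behind it; y points along the fingers, x is the direction in which the jaws open and shut, and the axes are right-handed (so a half turn about y gives the same grasp; the last joint's range is limited). The gripper opens to 85 mm and grips with 20 to 120 N. Pads are 22 mm wide; open, the fingers measure 114 mm over their backs; the gripper's body (76 mm by 85 mm) begins 54 mm behind the grasp point. The pads swing forward as they close: fully open they stand 13 mm farther back than shut.
Start: joints at [-1.262, 0.426, 0.074, 1.606, -0.034, 1.111, -0.067], TCP at [0.298, 0.605, 0.221] pointing down, gripper open.
Joint ranges: [-2.85, 2.85], [-0.5, 2.14], [-1.23, 1.37], [0.21, 2.46], [-1.02, 4.16], [0.16, 2.05], [-2.73, 2.73]. Speed limits (rad/s): [1.89, 1.89, 2.39, 2.39, 3.01, 3.01, 3.01].

## Interface

Orientations are given as [roll, pitch, yaw] about the fixed x, y, z axes, in that order (R = Rz(yaw) Ry(pitch) Rx(roll)).
In Python, from cell import readout, optics, manip, nets gives the robot as it stands.
- The arm moves only by the tool arm_command, never from a script. Its argument "moves" is a list of rows, each a list of 7 numbers: the shift along the tool's x, y, z scaled (see below), then the turn, a rotation vector about the tool's x, y, z scaled (see below), then the opening, from -1 (shut) to 1 (fully open). A call has 1 to 12 rows; each row is the pose to reach, as a shift and turn from the pose measured when the call began, along the tool's axes at that moment; what a row does not reach only later rows make up. The controller multiplies each number of a shift by 10 cm and each number of a turn by 60 degrees. A row lasts 1/10 s, in which the tool goes at most 50 mm and 8.59 degrees, less where a joint would pass 70% of its speed; a pose out of reach is approached as far as the arm can. A call with a number of a shift or a turn outside -1 to 1 is refused whole. A call with a gripper value outside its range is refused whole. The fingers move at their own pace and stop on an object; "newtons" is the grip in N (left out, the last holds). Time passes only in rows, so rows that repeat a pose let the fingers close. It gives the time, the measured TCP pose, the force and the opening at its end, in the units of the state.
- readout.get_obs(): the state, without advancing time (a new reading comes with each control period).
- optics.get_image(name): name is "scene" or "top" or "wrist"; returns a dict with "color" (420x560x3 uint8, red, green, blue), "fx", "fy", "cx", "cy" (pixels), "world_to_cam" (4x4, takes a point from world to camera coordinates). Camera axes: x right, y up, looking along -z (the intrinsics and any distortion apply to the point x, -y, -z); pixel columns grow to the right and rows downward; lengths in m; the calibration is good to about 2 mm. A picture is of the moment at which its call begins. There is no depth.
- manip.close_job(): hands the job in, once; it reports no verdict.
Trained networks look in the newest picture that a camera, given by its name, has taken for a name from the list of things; names that differ only in an ending like _2 or _b are one class to them, and where a whole thing is asked for, a point or a joint stands for the part that bears it (a point fixed in the world has none). Each returns a list of dicts, best first, with "score" (0 to 1); they miss things now and then, are a little off and sometimes report something else, mostly with a low value. They report only what shows in the picture. A call takes as long as a camera call.
- nets.search_frame(camera, name): "position" ([column, row] in pixels, amid what is visible of it).
- nets.silhouettes(camera, name): "mask" (420x560 bool, what is visible of it) and "position" ([column, row] in pixels, amid what is visible of it).
- nets.pinpoint(camera, name): "position" ([column, row] in pixels: a listed point, or the origin of a listed thing).
The state is a dict: "clock": time; "qpos": joint angles; "joint_vel": joint speeds; "tau": joint torques, N m; "position": TCP position; "ee_rot": TCP orientation; "force": force on the tool from outside, world axes, zero at the start; "moment": the same for the moment, N m; "gripper_width": finger opening in m.
Only numpy, scipy, OpenCV 4.12 (cv2) and the standard library are available. Lean on these libraries where they do the work, as an engineer would, in place of code of your own. Each camera call takes 0.05 s, during which the arm holds its last target.

## Working session

There is one attempt and no reset: what is moved stays moved. The work goes in short steps, Python scripts to look and compute and a tool call to move; the robot and the scene stay as the last step left them, time stands still between calls to the robot, and variables do not carry over. Pictures are saved under pics/ and viewed, and the job is handed in when it is done.

Besides the shell and the picture viewer there is one more tool, called after "Request:" as name(argument=value, ...) on one line, values as JSON. arm_command: Moves the arm, as the interface text tells. Shifts and turns lie within -1 to 1; 1 stands for 10 cm of shift or 60 degrees of turn. Its arguments: {"type":"object","properties":{"moves":{"type":"array","items":{"type":"array","items":{"type":"number","minimum":-1,"maximum":1}}},"newtons":{"type":"number"}},"required":["moves"]}

```bash
mkdir -p pics; python3 - <<'E'
from cell import readout, optics, nets
import cv2,numpy as np
o=readout.get_obs()
for k,v in o.items(): print(k,np.round(v,4))
ims=[]
for c in ["scene","top"]:
    d=optics.get_image(c); cv2.imwrite(f"pics/{c}0.png",d["color"][:,:,::-1])
    print(c,d["fx"],d["fy"],d["cx"],d["cy"],[k for k in d]); print(np.round(d["world_to_cam"],4).tolist())
    for n in ["cover_tall_mid","valve_tall","tray_in","cover_short_mid"]:
        print(n,[(np.round(r["position"],1).tolist(),round(float(r["score"]),2)) for r in nets.pinpoint(c,n)[:3]])
E
```

```text
clock 0.0
qpos [-1.2625  0.4267  0.0739  1.6066 -0.0341  1.1108 -0.0671]
joint_vel [ 0.0026  0.0011 -0.0003  0.0016  0.0017 -0.0005  0.0015]
tau [ 6.00000e-04 -9.49842e+01  3.76150e+00 -4.63525e+01  1.93000e-02
  9.90000e-03  1.00000e-04]
position [0.2982 0.6051 0.2201]
ee_rot [-1.5709e+00  1.3000e-03  1.1130e+00]
force [0.4271 0.1195 0.1264]
moment [ 0.0018  0.0094 -0.0334]
gripper_width 0.0856
scene 421.3748185658365 421.3748185658365 286.7327449732337 207.09385980722627 ['color', 'fx', 'fy', 'cx', 'cy', 'world_to_cam']
[[-0.201, 0.9796, -0.0027, 0.1225], [-0.5464, -0.1098, 0.8303, 0.2453], [0.813, 0.1683, 0.5573, -1.3825], [0.0, 0.0, 0.0, 1.0]]
cover_tall_mid []
valve_tall [([287.7, 219.2], 0.6)]
tray_in [([203.2, 207.4], 0.6)]
cover_short_mid [([392.4, 231.8], 0.89)]
top 388.90816540576014 388.90816540576014 279.9866035164803 216.06492176339808 ['color', 'fx', 'fy', 'cx', 'cy', 'world_to_cam']
[[-0.026, -0.9997, 0.0003, 0.0255], [0.9983, -0.026, 0.0526, -0.5213], [-0.0526, 0.0016, 0.9986, -0.7886], [0.0, 0.0, 0.0, 1.0]]
cover_tall_mid [([295.6, 225.2], 0.81)]
valve_tall [([298.4, 225.2], 0.63)]
tray_in [([397.5, 226.6], 0.63)]
cover_short_mid []
```

View images.

View pics/scene0.png

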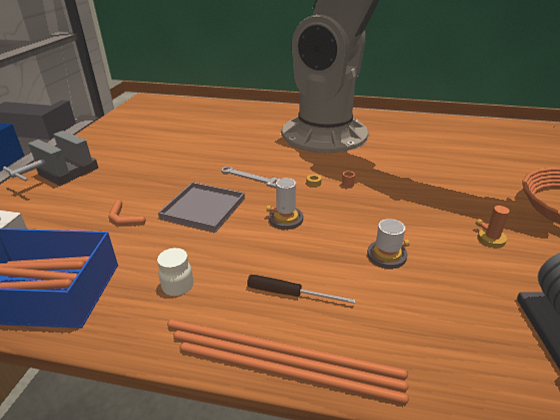

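View pics/top0.png

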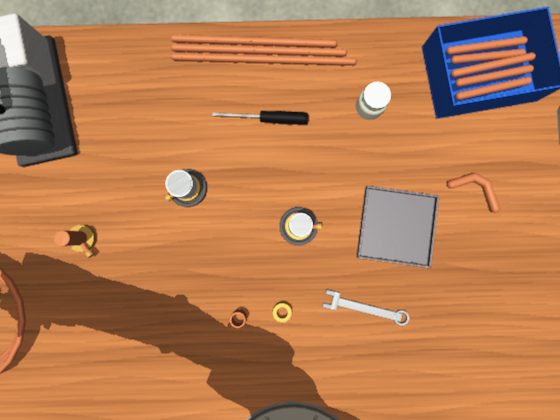

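```bash
cat > h.py <<'E'
from cell import readout, optics, nets
import cv2,numpy as np
from scipy.optimize import minimize
def proj(d,P):
    P=np.atleast_2d(P); M=d["world_to_cam"]; c=P@M[:3,:3].T+M[:3,3]
    return np.c_[d["cx"]+d["fx"]*c[:,0]/-c[:,2], d["cy"]+d["fy"]*(-c[:,1])/-c[:,2]]
def back(d,uv,z):
    M=d["world_to_cam"];R=M[:3,:3];t=M[:3,3]
    r=R.T@np.array([(uv[0]-d["cx"])/d["fx"],-(uv[1]-d["cy"])/d["fy"],-1]); o=-R.T@t
    return o+r*(z-o[2])/r[2]
def cyl(x,y,z0,z1,r):
    a=np.linspace(0,2*np.pi,40,endpoint=False)
    return np.vstack([np.c_[x+r*np.cos(a),y+r*np.sin(a),0*a+z] for z in(z0,z1)])
def hullmask(d,P,s=4):
    h=cv2.convexHull((proj(d,P)*s+s/2).astype(np.float32)).astype(int)
    m=np.zeros((420*s,560*s),np.uint8); cv2.fillPoly(m,[h],1)
    return cv2.resize(m.astype(np.float32),(560,420),interpolation=cv2.INTER_AREA)
def fit(d,mask,z0,z1,r,x0):
    f=lambda p:np.abs(hullmask(d,cyl(p[0],p[1],z0,z1,r))-mask).sum()
    s=minimize(f,x0,method="Nelder-Mead",options=dict(initial_simplex=np.array([x0,[x0[0]+.01,x0[1]],[x0[0],x0[1]+.01]])))
    return s.x,s.fun,mask.sum()
E
python3 - <<'E'
from h import *
for c in ["scene","top"]:
    d=optics.get_image(c)
    for n,z in [("cover_tall_mid",.065),("valve_tall",.005),("tray_in",.004),("cover_short_mid",.0535)]:
        for r in nets.pinpoint(c,n)[:2]: print(c,n,np.round(back(d,r["position"],z),4),round(float(r["score"]),2))
    for n,a in [("cover_tall_mid",(.031,.099,.022)),("cover_short_mid",(.031,.076,.026))]:
        for r in nets.silhouettes(c,n)[:2]:
            x0=back(d,r["position"],(a[0]+a[1])/2)[:2]
            print(c,n,"sil",round(float(r["score"]),2),r["position"],np.round(x0,4),*fit(d,r["mask"].astype(float),*a,x0))
    for r in nets.silhouettes(c,"tray_in")[:1]: print("tray?",r["position"])
    if c=="top":
        hsv=cv2.cvtColor(d["color"],cv2.COLOR_RGB2HSV)
        m=np.zeros((420,560),np.uint8); m[175:280,345:450]=((hsv[175:280,345:450,1]<90)).astype(np.uint8)
        q=cv2.boxPoints(cv2.minAreaRect(np.argwhere(m)[:,::-1].astype(np.float32)))
        print(q.tolist(), [np.round(back(d,p,.018)[:2],4).tolist() for p in q], np.mean([back(d,p,.014) for p in q],0))
        cr=cv2.resize(d["color"][160:280,260:460],None,fx=4,fy=4,interpolation=cv2.INTER_CUBIC); cv2.imwrite("pics/cr1.png",cr[:,:,::-1])
E
```

```text
scene cover_tall_mid [ 0.5089 -0.0237  0.065 ] 0.7
scene valve_tall [ 0.5018 -0.0189  0.005 ] 0.84
scene tray_in [ 0.4984 -0.2246  0.004 ] 0.82
scene cover_short_mid [0.5877 0.2107 0.0535] 0.93
scene cover_tall_mid sil 0.84 [284.6, 196.8] [ 0.5109 -0.0249] [ 0.50631143 -0.02404269] 43.1875 641.0
scene cover_short_mid sil 0.95 [388.4, 231.8] [0.5803 0.2027] [0.59162156 0.2049385 ] 29.5 819.0
tray? [202.4, 206.5]
top cover_tall_mid [ 0.5002 -0.0204  0.065 ] 0.57
top valve_tall [ 0.4986 -0.02    0.005 ] 0.5
top tray_in [ 0.5005 -0.2282  0.004 ] 0.85
top cover_short_mid [0.5805 0.2068 0.0535] 0.8
top cover_tall_mid sil 0.75 [298.7, 225.8] [ 0.4993 -0.0236] [ 0.5007335  -0.02441804] 17.0 464.0
top cover_short_mid sil 0.97 [177.9, 188.2] [0.5798 0.2113] [0.58608629 0.20539062] 36.875 694.0
tray? [398.8, 225.0]
[[355.8316955566406, 257.5679931640625], [365.7079772949219, 185.14199829101562], [439.9635314941406, 195.26773071289062], [430.0872497558594, 267.6937255859375]] [[0.4327, -0.1406], [0.5807, -0.1663], [0.5558, -0.3183], [0.4083, -0.2911]] [ 0.49447173 -0.23031995  0.014     ]
```

```bash
ls pics
```

```text
cr1.png
scene0.png
top0.png
```

View pics/cr1.png

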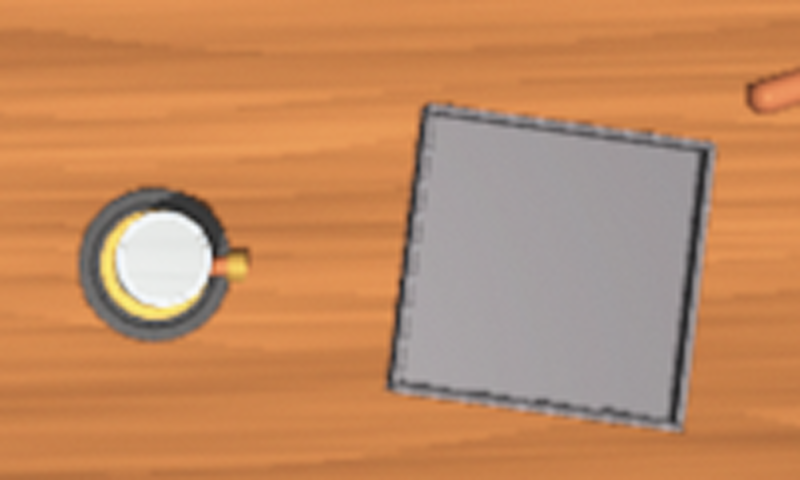

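```bash
cat >> h.py <<'E'
from scipy.spatial.transform import Rotation as Ro
def plan(p,yaw,q=True):
    o=readout.get_obs(); R=Ro.from_euler("xyz",o["ee_rot"]); T=Ro.from_euler("xyz",[-np.pi/2,0,yaw])
    s=R.inv().apply(np.array(p)-o["position"])/.1; w=(R.inv()*T).as_rotvec()/(np.pi/3)
    print("t",round(float(o["clock"]),2),"pos",np.round(o["position"],4),"rpy",np.round(o["ee_rot"],4),"F",np.round(o["force"],1),"g",round(float(o["gripper_width"]),4))
    k=max(1,np.abs(s).max(),np.abs(w).max()); print("frac 1/",round(k,2)," full shift",np.round(s,3),"turn",np.round(w,3)," capped",np.round(s/k,3),np.round(w/k,3))
E
python3 - <<'E'
from h import *
print(back(optics.get_image("top"),(301,224.6),.099), back(optics.get_image("top"),(397.7,226.5),.018))
plan([.502,-.0235,.22],-.047)
E
```

```text
[ 0.5005486 -0.0262381  0.099    ] [ 0.49386917 -0.22867687  0.018     ]
t 1.4 pos [0.2983 0.6055 0.2208] rpy [-1.5707  0.      1.1129] F [-0.4 -1.   0.1] g 0.0856
frac 1/ 4.74  full shift [-4.742  0.008 -4.607] turn [-0.     1.108 -0.   ]  capped [-1.     0.002 -0.972] [-0.     0.234 -0.   ]
```

Request:
arm_command(moves=[[-1, 0, -0.97, 0, 0.24, 0, 1], [-1, 0, -0.97, 0, 0.24, 0, 1], [-1, 0, -0.97, 0, 0.24, 0, 1], [-1, 0, -0.97, 0, 0.24, 0, 1]])

```text
clock: 1.8
position: [0.3439, 0.4678, 0.2214]
ee_rot: [-1.572, 0.0, 0.856]
force: [1.0, 0.8, 0.9]
gripper_width: 0.085
```

```bash
python3 -c "
from h import *
plan([.502,-.0235,.22],-.047)"
```

```text
t 1.8 pos [0.3439 0.4678 0.2214] rpy [-1.5721e+00  1.0000e-04  8.5550e-01] F [1.  0.8 0.9] g 0.085
frac 1/ 4.42  full shift [-2.672  0.02  -4.415] turn [0.001 0.862 0.   ]  capped [-0.605  0.005 -1.   ] [0.    0.195 0.   ]
```

Request:
arm_command(moves=[[-0.61, 0, -1, 0, 0.22, 0, 1], [-0.61, 0, -1, 0, 0.22, 0, 1], [-0.61, 0, -1, 0, 0.22, 0, 1]])

```text
clock: 2.1
position: [0.3807, 0.3524, 0.2217]
ee_rot: [-1.573, -0.0, 0.619]
force: [0.0, 0.3, -0.5]
gripper_width: 0.0855
```

```bash
python3 -c "
from h import *
plan([.502,-.0235,.22],-.047)"
```

```text
t 2.1 pos [0.3807 0.3524 0.2217] rpy [-1.5726 -0.      0.6186] F [ 0.   0.3 -0.5] g 0.0855
frac 1/ 3.77  full shift [-1.191  0.024 -3.766] turn [0.002 0.636 0.001]  capped [-0.316  0.006 -1.   ] [0.    0.169 0.   ]
```

Request:
arm_command(moves=[[-0.32, 0, -1, 0, 0.18, 0, 1], [-0.32, 0, -1, 0, 0.18, 0, 1], [-0.32, 0, -1, 0, 0.18, 0, 1]])

```text
clock: 2.4
position: [0.4141, 0.2475, 0.2223]
ee_rot: [-1.573, -0.001, 0.423]
force: [-0.9, 0.5, 0.0]
gripper_width: 0.0854
```

```bash
python3 -c "
from h import *
plan([.502,-.0235,.22],-.047)"
```

```text
t 2.4 pos [0.4141 0.2475 0.2223] rpy [-1.5729e+00 -7.0000e-04  4.2280e-01] F [-0.9  0.5  0. ] g 0.0854
frac 1/ 2.83  full shift [-0.31   0.028 -2.832] turn [0.002 0.449 0.001]  capped [-0.11  0.01 -1.  ] [0.001 0.158 0.   ]
```

Request:
arm_command(moves=[[-0.11, 0, -1, 0, 0.17, 0, 1], [-0.11, 0, -1, 0, 0.17, 0, 1], [-0.11, 0, -1, 0, 0.17, 0, 1]])

```text
clock: 2.7
position: [0.4464, 0.147, 0.2229]
ee_rot: [-1.573, -0.002, 0.238]
force: [-0.7, 0.9, 0.1]
gripper_width: 0.0854
```

```bash
python3 -c "
from h import *
plan([.502,-.0235,.22],-.047)"
```

```text
t 2.7 pos [0.4464 0.147  0.2229] rpy [-1.5732 -0.0019  0.2378] F [-0.7  0.9  0.1] g 0.0854
frac 1/ 1.79  full shift [ 0.138  0.034 -1.788] turn [0.002 0.272 0.002]  capped [ 0.077  0.019 -1.   ] [0.001 0.152 0.001]
```

Request:
arm_command(moves=[[0.08, 0.02, -1, 0, 0.15, 0, 1], [0.08, 0.02, -1, 0, 0.15, 0, 1], [0.08, 0.02, -1, 0, 0.15, 0, 1]])

```text
clock: 3.0
position: [0.479, 0.0469, 0.2216]
ee_rot: [-1.574, -0.003, 0.075]
force: [-0.2, 1.1, 0.4]
gripper_width: 0.0852
```

```bash
python3 -c "
from h import *
plan([.502,-.0235,.22],-.047)"
```

```text
t 3.0 pos [0.479  0.0469 0.2216] rpy [-1.5736 -0.0034  0.0748] F [-0.2  1.1  0.4] g 0.0852
frac 1/ 1  full shift [ 0.177  0.018 -0.719] turn [0.002 0.116 0.003]  capped [ 0.177  0.018 -0.719] [0.002 0.116 0.003]
```

Request:
arm_command(moves=[[0.18, 0.02, -0.72, 0.002, 0.116, 0.003, 1], [0.18, 0.02, -0.72, 0.002, 0.116, 0.003, 1], [0.18, 0.02, -0.72, 0.002, 0.116, 0.003, 1], [0.18, 0.02, -0.72, 0.002, 0.116, 0.003, 1]])

```text
clock: 3.4
position: [0.5025, -0.0234, 0.2198]
ee_rot: [-1.571, -0.0, -0.047]
force: [-0.6, 0.4, 0.1]
gripper_width: 0.0854
```

```bash
python3 - <<'E'
from h import *
plan([.502,-.0235,.22],-.047)
d=optics.get_image("wrist"); cv2.imwrite("pics/w1.png",d["color"][:,:,::-1])
print(np.round(d["world_to_cam"],4).tolist(),d["fx"])
for n,z in [("cover_tall_mid",.065),("valve_tall",.005),("tray_in",.004)]:
    for r in nets.pinpoint("wrist",n)[:2]: print(n,np.round(r["position"],1),np.round(back(d,r["position"],z),4),round(float(r["score"]),2))
for r in nets.silhouettes("wrist","cover_tall_mid")[:2]:
    x0=back(d,r["position"],.065)[:2]; print(r["score"],x0,*fit(d,r["mask"].astype(float),.031,.099,.022,np.array([.502,-.0235])))
    print(np.ptp(np.argwhere(r["mask"]),axis=0))
E
```

```text
t 3.4 pos [ 0.5025 -0.0234  0.2198] rpy [-1.5714e+00 -3.0000e-04 -4.6900e-02] F [-0.6  0.4  0.1] g 0.0854
frac 1/ 1  full shift [-0.005 -0.002 -0.001] turn [0.001 0.    0.   ]  capped [-0.005 -0.002 -0.001] [0.001 0.    0.   ]
[[0.9989, -0.0477, 0.0013, -0.5045], [0.0463, 0.9619, -0.2693, 0.0352], [0.0116, 0.269, 0.9631, -0.3775], [0.0, 0.0, 0.0, 1.0]] 337.11241627717885
cover_tall_mid [283.3 194.6] [ 0.5072 -0.0266  0.065 ] 0.78
valve_tall [282.1 180.6] [ 0.5067 -0.0243  0.005 ] 0.8
valve_tall [281.5 338.5] [ 0.4967 -0.227   0.005 ] 0.45
tray_in [278.3 338.8] [ 0.4926 -0.228   0.004 ] 0.75
0.57 [ 0.50509475 -0.03216298] [ 0.50465469 -0.02571029] 93.125 2462.0
[60 51]
```

View pics/w1.png

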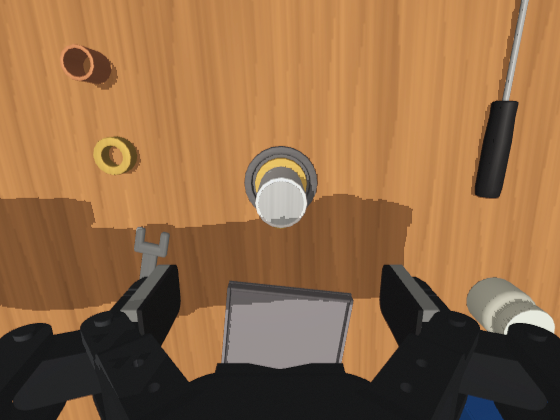

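Request:
arm_command(moves=[[0.01, 0.4, -0.015, 0, 0, 0, 1], [0.01, 0.8, -0.015, 0, 0, 0, 1], [0.01, 0.8, -0.015, 0, 0, 0, 1], [0.01, 0.8, -0.015, 0, 0, 0, 1]])

```text
clock: 4.05
position: [0.5031, -0.0239, 0.1405]
ee_rot: [-1.572, 0.001, -0.045]
force: [0.4, 0.0, 0.3]
gripper_width: 0.0856
```

```bash
python3 - <<'E'
from h import *
plan([.5035,-.025,.07],-.047)
d=optics.get_image("wrist"); cv2.imwrite("pics/w2.png",d["color"][:,:,::-1])
for n,z in [("cover_tall_mid",.065)]:
    for r in nets.pinpoint("wrist",n)[:2]: print(n,np.round(r["position"],1),np.round(back(d,r["position"],z),4),round(float(r["score"]),2))
for r in nets.silhouettes("wrist","cover_tall_mid")[:1]:
    print(r["score"],*fit(d,r["mask"].astype(float),.031,.099,.022,np.array([.502,-.0235])))
print("tcp proj",proj(d,readout.get_obs()["position"]), "cover top",proj(d,[.5035,-.025,.099]))
E
```

```text
t 4.05 pos [ 0.5031 -0.0239  0.1405] rpy [-1.5716e+00  7.0000e-04 -4.4600e-02] F [0.4 0.  0.3] g 0.0856
frac 1/ 1  full shift [ 0.005  0.705 -0.01 ] turn [ 0.001  0.002 -0.001]  capped [ 0.005  0.705 -0.01 ] [ 0.001  0.002 -0.001]
0.93 [ 0.50453291 -0.02628934] 100.75 4855.0
tcp proj [[279.55586777 258.98355925]] cover top [[278.27215347 232.51300814]]
```

View pics/w2.png

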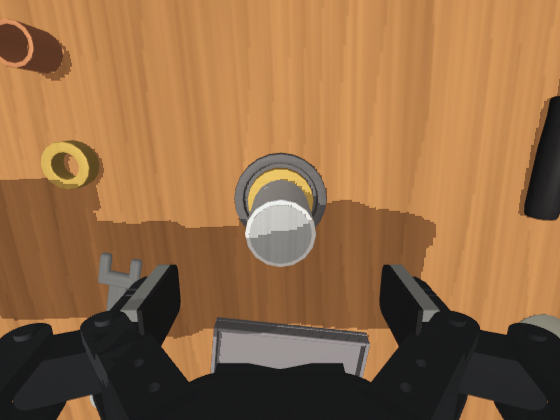

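Request:
arm_command(moves=[[0.012, 0.3, -0.018, 0.001, 0.002, 0, 1], [0.012, 0.6, -0.018, 0.001, 0.002, 0, 1], [0.012, 0.7, -0.018, 0.001, 0.002, 0, 1], [0.012, 0.7, -0.018, 0.001, 0.002, 0, 1], [0.012, 0.7, -0.018, 0.001, 0.002, 0, 1]])

```text
clock: 4.7
position: [0.5064, -0.0257, 0.073]
ee_rot: [-1.569, -0.004, -0.047]
force: [0.0, 0.6, -0.2]
gripper_width: 0.0853
```

```bash
python3 - <<'E'
from h import *
plan([.5043,-.0258,.07],-.047)
d=optics.get_image("wrist"); cv2.imwrite("pics/w3.png",d["color"][:,:,::-1])
E
```

```text
t 4.7 pos [ 0.5064 -0.0257  0.073 ] rpy [-1.5687 -0.0043 -0.047 ] F [ 0.   0.6 -0.2] g 0.0853
frac 1/ 1  full shift [-0.021  0.03  -0.002] turn [-0.002  0.     0.004]  capped [-0.021  0.03  -0.002] [-0.002  0.     0.004]
```

View pics/w3.png

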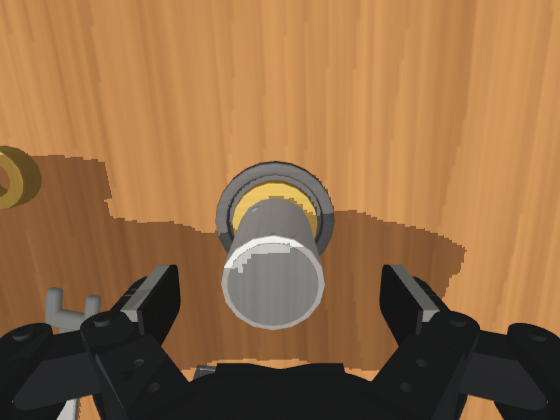

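Request:
arm_command(moves=[[-0.026, 0.02, 0, -0.002, 0, 0.004, 1], [-0.026, 0.02, 0, -0.002, 0, 0.004, 1], [-0.026, 0.02, 0, -0.002, 0, 0.004, 1]])

```text
clock: 5.05
position: [0.5042, -0.0253, 0.0716]
ee_rot: [-1.57, -0.001, -0.047]
force: [0.5, 0.2, 0.5]
gripper_width: 0.0856
```

```bash
python3 - <<'E'
from h import *
plan([.5037,-.0258,.07],-.047)
d=optics.get_image("wrist"); cv2.imwrite("pics/w4.png",d["color"][:,:,::-1])
E
```

```text
t 5.05 pos [ 0.5042 -0.0253  0.0716] rpy [-1.5703e+00 -1.3000e-03 -4.6600e-02] F [0.5 0.2 0.5] g 0.0856
frac 1/ 1  full shift [-0.005  0.016 -0.005] turn [-0.001  0.     0.001]  capped [-0.005  0.016 -0.005] [-0.001  0.     0.001]
```

View pics/w4.png

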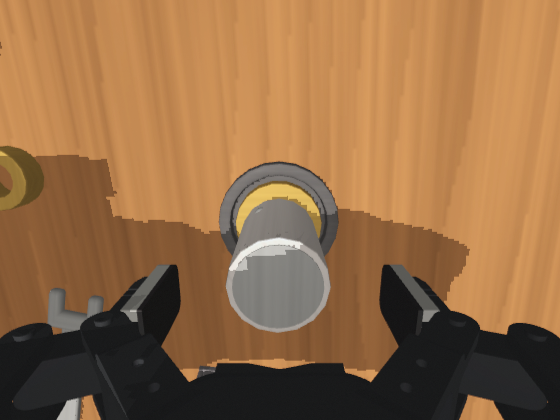

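Request:
arm_command(moves=[[-0.007, 0.01, 0, 0, 0, 0, 0.3], [-0.007, 0.01, 0, 0, 0, 0, 0.1], [-0.007, 0.01, 0, 0, 0, 0, -0.1], [-0.007, 0.01, 0, 0, 0, 0, -0.3], [-0.007, 0.01, 0, 0, 0, 0, -0.5], [-0.007, 0.01, 0, 0, 0, 0, -0.6], [-0.007, 0.01, 0, 0, 0, 0, -0.6]], newtons=40)

```text
clock: 5.8
position: [0.5036, -0.0254, 0.0708]
ee_rot: [-1.57, -0.001, -0.047]
force: [-2.9, 1.2, 8.3]
gripper_width: 0.043
```

```bash
python3 - <<'E'
from h import *
plan([.504,-.0253,.19],-.047)
for c in ["wrist","scene"]:
    d=optics.get_image(c); cv2.imwrite("pics/g_%s.png"%c,d["color"][:,:,::-1])
cv2.imwrite("pics/g_scene.png",cv2.resize(d["color"][120:270,200:400],None,fx=4,fy=4)[:,:,::-1])
E
```

```text
t 5.8 pos [ 0.5036 -0.0254  0.0708] rpy [-1.5701e+00 -1.3000e-03 -4.6800e-02] F [-2.9  1.2  8.3] g 0.043
frac 1/ 1.19  full shift [ 0.006 -1.192  0.002] turn [-0.001  0.     0.001]  capped [ 0.005 -1.     0.001] [-0.001  0.     0.001]
```

View pics/g_scene.png

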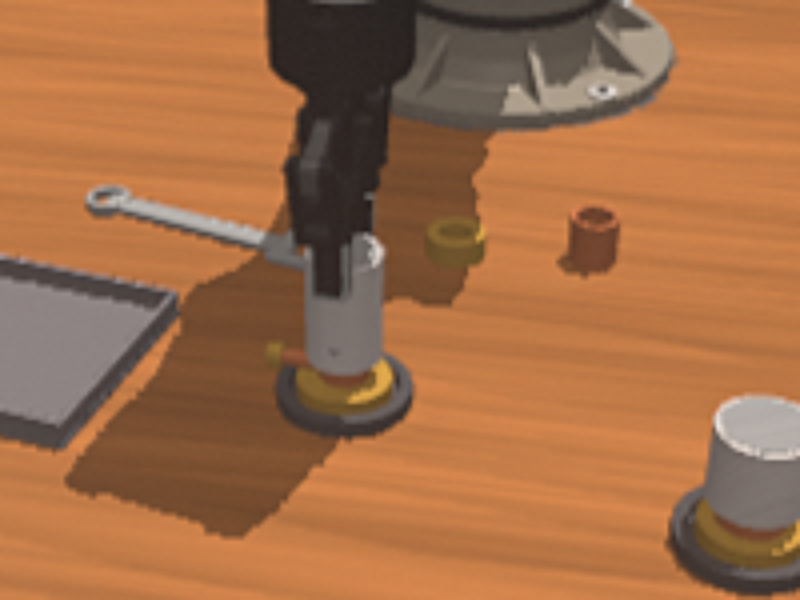

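View pics/g_wrist.png

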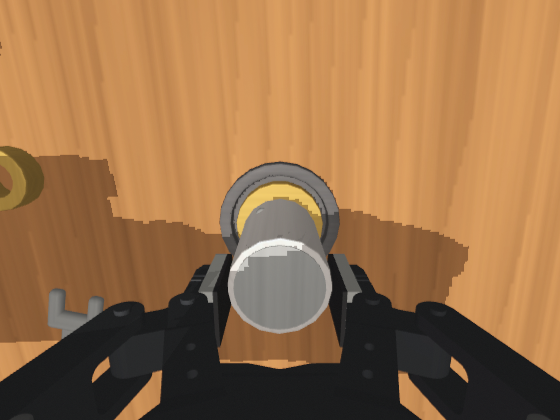

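Request:
arm_command(moves=[[0, -0.03, 0, 0, 0, 0, -0.6], [0, -0.08, 0, 0, 0, 0, -0.6], [0, -0.13, 0, 0, 0, 0, -0.6], [0, -0.18, 0, 0, 0, 0, -0.6], [0, -0.23, 0, 0, 0, 0, -0.6], [0, -0.28, 0, 0, 0, 0, -0.6]])

```text
clock: 6.5
position: [0.5035, -0.0254, 0.0992]
ee_rot: [-1.57, -0.001, -0.047]
force: [0.2, 0.1, -2.8]
gripper_width: 0.0431
```

```bash
python3 - <<'E'
from h import *
plan([.5036,-.0254,.19],-.047)
d=optics.get_image("scene")
cv2.imwrite("pics/l_scene.png",cv2.resize(d["color"][120:270,200:400],None,fx=4,fy=4)[:,:,::-1])
E
```

```text
t 6.5 pos [ 0.5035 -0.0254  0.0992] rpy [-1.5701e+00 -1.3000e-03 -4.6700e-02] F [ 0.2  0.1 -2.8] g 0.0431
frac 1/ 1  full shift [ 0.002 -0.908  0.   ] turn [-0.001  0.     0.001]  capped [ 0.002 -0.908  0.   ] [-0.001  0.     0.001]
```

View pics/l_scene.png

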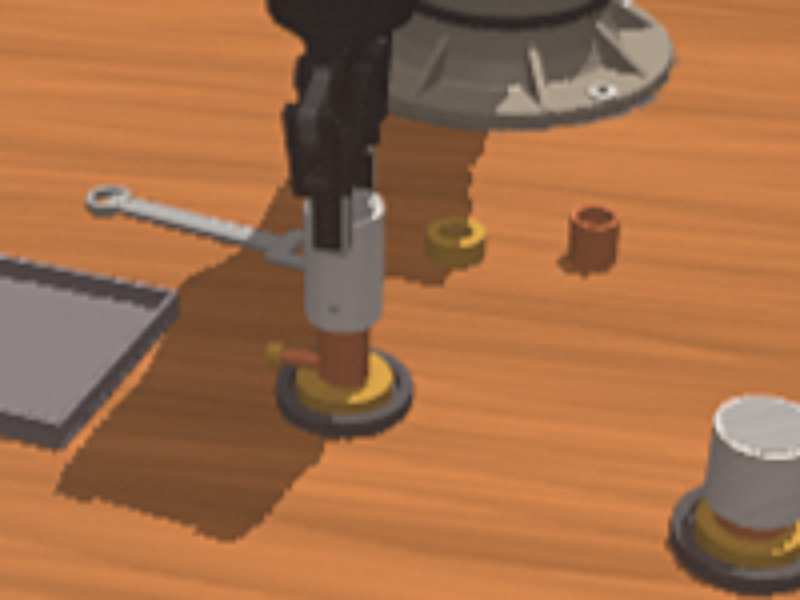

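The crop shows the cover about 28 mm up and the valve still seated in its dish, port end at crop (272,352) as before. The force is -2.8 N, as expected. I'll keep lifting.

Request:
arm_command(moves=[[0, -0.08, 0, 0, 0, 0, -0.6], [0, -0.16, 0, 0, 0, 0, -0.6], [0, -0.24, 0, 0, 0, 0, -0.6], [0, -0.32, 0, 0, 0, 0, -0.6], [0, -0.4, 0, 0, 0, 0, -0.6], [0, -0.5, 0, 0, 0, 0, -0.6], [0, -0.6, 0, 0, 0, 0, -0.6], [0, -0.7, 0, 0, 0, 0, -0.6], [0, -0.8, 0, 0, 0, 0, -0.6], [0, -0.9, 0, 0, 0, 0, -0.6], [0, -0.9, 0, 0, 0, 0, -0.6]])

```text
clock: 7.65
position: [0.5044, -0.0254, 0.1913]
ee_rot: [-1.569, -0.004, -0.047]
force: [0.4, 0.6, -1.0]
gripper_width: 0.0428
```

```bash
python3 - <<'E'
from h import *
plan([.4955,-.228,.19],-.047)
for c in ["scene","top"]:
    d=optics.get_image(c)
    cv2.imwrite(f"pics/m_{c}.png",cv2.resize(d["color"][90:270,170:410],None,fx=3,fy=3)[:,:,::-1])
for c in ["scene","top","wrist"]:
    d=optics.get_image(c)
    for r in nets.pinpoint(c,"tray_in")[:1]: print(c,np.round(back(d,r["position"],.004),4),r["score"])
E
```

```text
t 7.65 pos [ 0.5044 -0.0254  0.1913] rpy [-1.5691 -0.004  -0.0468] F [ 0.4  0.6 -1. ] g 0.0428
frac 1/ 2.03  full shift [ 0.006  0.01  -2.028] turn [-0.002  0.     0.004]  capped [ 0.003  0.005 -1.   ] [-0.001  0.     0.002]
scene [ 0.5038 -0.2213  0.004 ] 0.91
wrist [ 0.4942 -0.2278  0.004 ] 0.86
```

View pics/m_scene.png

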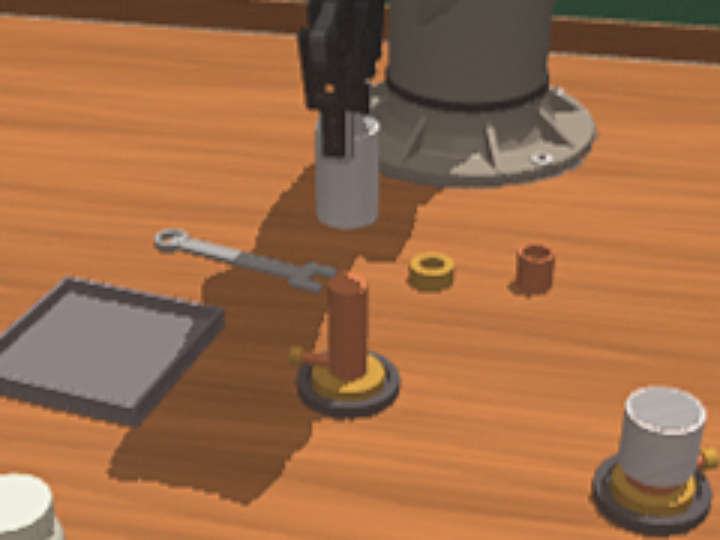

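Request:
arm_command(moves=[[-0.02, 0, -0.3, -0.002, 0, 0.004, -0.6], [-0.02, 0, -0.65, -0.002, 0, 0.004, -0.6], [-0.02, 0, -1, -0.002, 0, 0.004, -0.6], [-0.02, 0, -1, -0.002, 0, 0.004, -0.6]])

```text
clock: 8.45
position: [0.4961, -0.1298, 0.1896]
ee_rot: [-1.574, 0.002, -0.052]
force: [0.3, -1.2, -0.7]
gripper_width: 0.0429
```

```bash
python3 - <<'E'
from h import *
plan([.497,-.227,.15],-.047)
E
```

```text
t 8.45 pos [ 0.4961 -0.1298  0.1896] rpy [-1.5736  0.0024 -0.0523] F [ 0.3 -1.2 -0.7] g 0.0429
frac 1/ 1  full shift [ 0.061  0.399 -0.969] turn [ 0.003 -0.005 -0.002]  capped [ 0.061  0.399 -0.969] [ 0.003 -0.005 -0.002]
```

Request:
arm_command(moves=[[0.06, 0, -0.3, 0.003, -0.005, -0.002, -0.6], [0.06, 0.1, -0.65, 0.003, -0.005, -0.002, -0.6], [0.06, 0.4, -0.97, 0.003, -0.005, -0.002, -0.6], [0.06, 0.5, -0.97, 0.003, -0.005, -0.002, -0.6], [0.06, 0.5, -0.97, 0.003, -0.005, -0.002, -0.6], [0.06, 0.5, -0.97, 0.003, -0.005, -0.002, -0.6]])

```text
clock: 9.05
position: [0.4971, -0.2264, 0.14]
ee_rot: [-1.57, 0.001, -0.046]
force: [1.3, -0.6, -1.4]
gripper_width: 0.0427
```

```bash
python3 - <<'E'
from h import *
plan([.497,-.227,.06],-.047)
p=readout.get_obs()["position"]
for c in ["scene","top","wrist"]:
    d=optics.get_image(c)
    if c!="wrist": cv2.imwrite(f"pics/n_{c}.png",cv2.resize(d["color"][90:290,140:440] if c=="scene" else d["color"][130:330,240:540],None,fx=2.6,fy=2.6)[:,:,::-1])
    for r in nets.pinpoint(c,"tray_in")[:1]: print(c,np.round(back(d,r["position"],.004),4),r["score"])
    for r in nets.silhouettes(c,"cover_tall_mid")[:1]:
        print("cover",r["score"],fit(d,r["mask"].astype(float),p[2]-.04,p[2]+.028,.022,p[:2]))
E
```

```text
t 9.05 pos [ 0.4971 -0.2264  0.14  ] rpy [-1.5702e+00  8.0000e-04 -4.6400e-02] F [ 1.3 -0.6 -1.4] g 0.0427
frac 1/ 1  full shift [-0.001  0.8   -0.007] turn [-0.001  0.001 -0.001]  capped [-0.001  0.8   -0.007] [-0.001  0.001 -0.001]
scene [ 0.5006 -0.227   0.004 ] 0.79
cover 0.62 (array([ 0.49958321, -0.22431747]), np.float64(162.25), np.float64(565.0))
top [ 0.4934 -0.2293  0.004 ] 0.66
cover 0.6 (array([ 0.49424128, -0.21907768]), np.float64(209.875), np.float64(635.0))
wrist [ 0.4956 -0.229   0.004 ] 0.78
cover 0.88 (array([ 0.49851946, -0.2272598 ]), np.float64(290.3125), np.float64(10632.0))
```

View pics/n_scene.png

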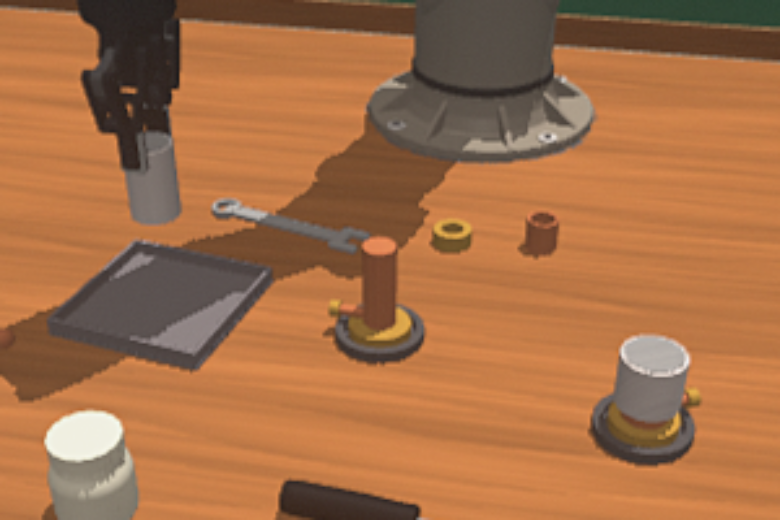

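View pics/n_top.png

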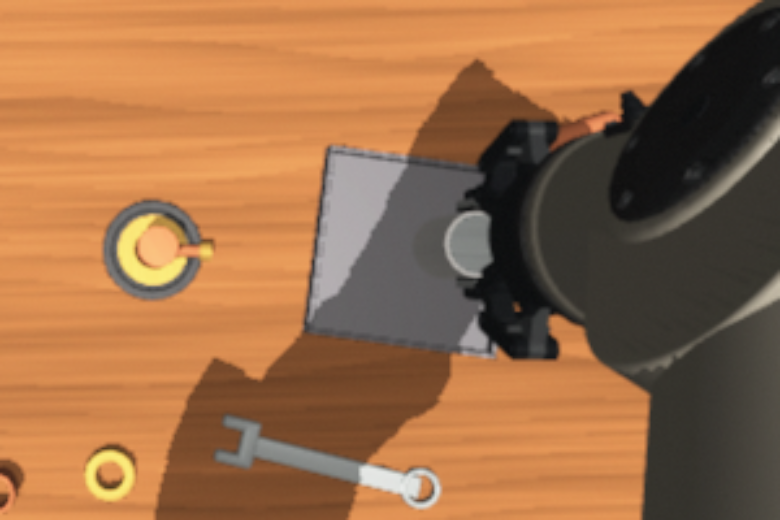

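Request:
arm_command(moves=[[0, 0.25, -0.007, 0, 0, 0, -0.6], [0, 0.5, -0.007, 0, 0, 0, -0.6], [0, 0.7, -0.007, 0, 0, 0, -0.6], [0, 0.82, -0.007, 0, 0, 0, -0.6], [0, 0.87, -0.007, 0, 0, 0, -0.6], [0, 0.87, -0.007, 0, 0, 0, -0.6]])

```text
clock: 10.1
position: [0.497, -0.2276, 0.0531]
ee_rot: [-1.57, 0.0, -0.047]
force: [1.2, 0.2, -0.3]
gripper_width: 0.0427
```

```bash
python3 - <<'E'
from h import *
plan([.497,-.227,.044],-.047)
d=optics.get_image("scene")
cv2.imwrite("pics/p_scene.png",cv2.resize(d["color"][120:250,140:310],None,fx=4.5,fy=4.5)[:,:,::-1])
E
```

```text
t 10.1 pos [ 0.497  -0.2276  0.0531] rpy [-1.5704e+00  3.0000e-04 -4.6800e-02] F [ 1.2  0.2 -0.3] g 0.0427
frac 1/ 1  full shift [-0.     0.091  0.006] turn [-0.  0. -0.]  capped [-0.     0.091  0.006] [-0.  0. -0.]
```

View pics/p_scene.png

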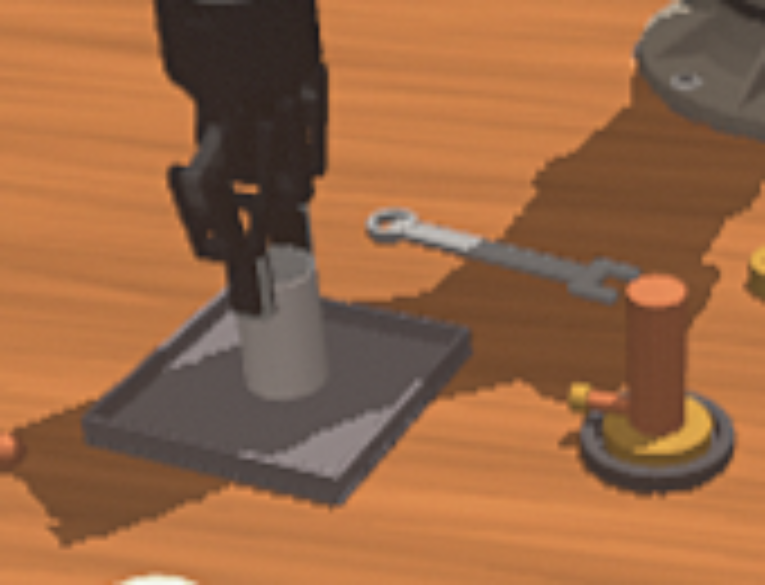

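Cover sits upright just above the tray floor (crop 285,325). I'll lower it slowly and watch the force.

Request:
arm_command(moves=[[0, 0.03, 0, 0, 0, 0, -0.6], [0, 0.05, 0, 0, 0, 0, -0.6], [0, 0.07, 0, 0, 0, 0, -0.6], [0, 0.08, 0, 0, 0, 0, -0.6], [0, 0.085, 0, 0, 0, 0, -0.6]])

```text
clock: 10.65
position: [0.4973, -0.2278, 0.045]
ee_rot: [-1.571, -0.001, -0.047]
force: [-0.6, 0.6, -1.5]
gripper_width: 0.0429
```

Request:
arm_command(moves=[[0, 0.01, 0, 0, 0, 0, -0.6], [0, 0.015, 0, 0, 0, 0, -0.6], [0, 0.02, 0, 0, 0, 0, -0.6], [0, 0.02, 0, 0, 0, 0, -0.6]])

```text
clock: 11.05
position: [0.4974, -0.2278, 0.0437]
ee_rot: [-1.57, -0.001, -0.047]
force: [-4.7, 2.4, 16.8]
gripper_width: 0.0427
```

Request:
arm_command(moves=[[0, 0.003, 0, 0, 0, 0, -0.6], [0, 0.003, 0, 0, 0, 0, 0.1], [0, 0.003, 0, 0, 0, 0, 0.3], [0, 0.003, 0, 0, 0, 0, 0.6], [0, 0.003, 0, 0, 0, 0, 0.6], [0, 0.003, 0, 0, 0, 0, 0.6]], newtons=20)

```text
clock: 11.65
position: [0.4974, -0.2279, 0.0434]
ee_rot: [-1.57, -0.001, -0.047]
force: [0.3, 0.4, -0.1]
gripper_width: 0.0688
```

```bash
python3 - <<'E'
from h import *
plan([.497,-.227,.14],-.047)
for c in ["scene","wrist"]:
    d=optics.get_image(c)
    cv2.imwrite(f"pics/r_{c}.png",(cv2.resize(d["color"][120:250,140:310],None,fx=4.5,fy=4.5) if c=="scene" else d["color"])[:,:,::-1])
E
```

```text
t 11.65 pos [ 0.4974 -0.2279  0.0434] rpy [-1.57e+00 -9.00e-04 -4.70e-02] F [ 0.3  0.4 -0.1] g 0.0688
frac 1/ 1  full shift [-0.004 -0.966  0.009] turn [-0.001 -0.     0.001]  capped [-0.004 -0.966  0.009] [-0.001 -0.     0.001]
```

View pics/r_scene.png

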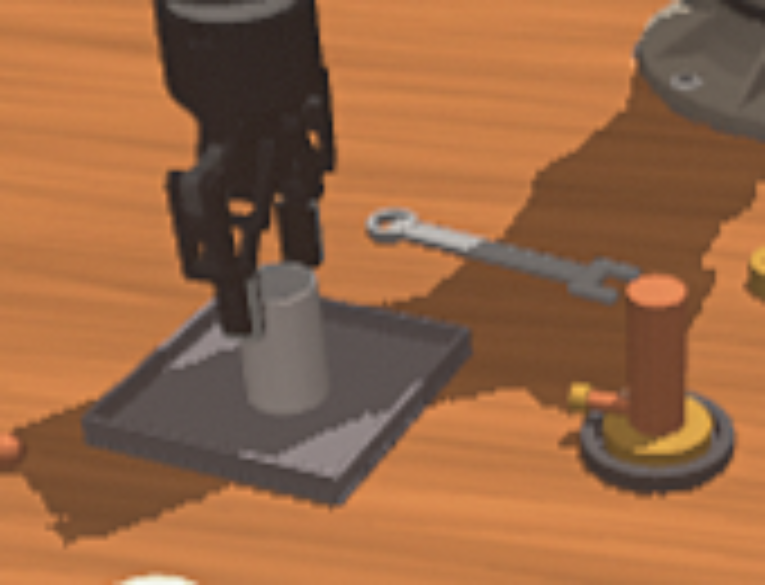

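View pics/r_wrist.png

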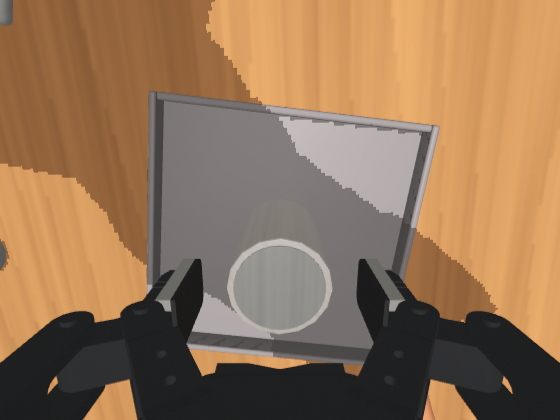

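Both views show the cover standing free in the tray, at (280,286) in the wrist picture and between the open fingers. I'll back off straight up.

Request:
arm_command(moves=[[0, -0.15, 0, 0, 0, 0, 0.6], [0, -0.4, 0, 0, 0, 0, 0.6], [0, -0.7, 0, 0, 0, 0, 0.6], [0, -1, 0, 0, 0, 0, 0.6], [0, -1, 0, 0, 0, 0, 0.6], [0, -1, 0, 0, 0, 0, 0.6]])

```text
clock: 12.35
position: [0.4977, -0.2279, 0.1446]
ee_rot: [-1.57, -0.003, -0.047]
force: [-0.5, 0.3, -0.7]
gripper_width: 0.0683
```

```bash
python3 - <<'E'
from h import *
plan([.497,-.227,.14],-.047)
for c in ["scene","wrist","top"]:
    d=optics.get_image(c)
    if c=="scene": cv2.imwrite("pics/e_scene.png",cv2.resize(d["color"][90:290,140:440],None,fx=2.6,fy=2.6)[:,:,::-1])
    for r in nets.pinpoint(c,"tray_in")[:1]: print(c,"tray",np.round(back(d,r["position"],.004),4),r["score"])
    for r in nets.silhouettes(c,"cover_tall_mid")[:1]: print("cover",r["score"],fit(d,r["mask"].astype(float),.004,.072,.022,np.array([.497,-.227])))
    for r in nets.silhouettes(c,"cover_short_mid")[:1]: print("short",r["score"],fit(d,r["mask"].astype(float),.031,.076,.026,np.array([.588,.205])))
    for r in nets.pinpoint(c,"valve_tall")[:1]: print("valve",np.round(back(d,r["position"],.005),4),r["score"])
E
```

```text
t 12.35 pos [ 0.4977 -0.2279  0.1446] rpy [-1.5699 -0.0028 -0.0468] F [-0.5  0.3 -0.7] g 0.0683
frac 1/ 1  full shift [-0.008  0.045  0.008] turn [-0.001  0.     0.003]  capped [-0.008  0.045  0.008] [-0.001  0.     0.003]
scene tray [ 0.5009 -0.2282  0.004 ] 0.97
cover 0.7 (array([ 0.4989989 , -0.22734058]), np.float64(39.9375), np.float64(626.0))
short 0.87 (array([0.59139957, 0.20403446]), np.float64(49.1875), np.float64(785.0))
valve [ 0.5017 -0.0184  0.005 ] 0.89
cover 0.8 (array([ 0.49844233, -0.22835498]), np.float64(174.0), np.float64(3556.0))
top tray [ 0.4978 -0.2283  0.004 ] 0.8
cover 0.76 (array([ 0.4937577, -0.2253276]), np.float64(33.625), np.float64(623.0))
valve [ 0.5027 -0.022   0.005 ] 0.56
```

View pics/e_scene.png

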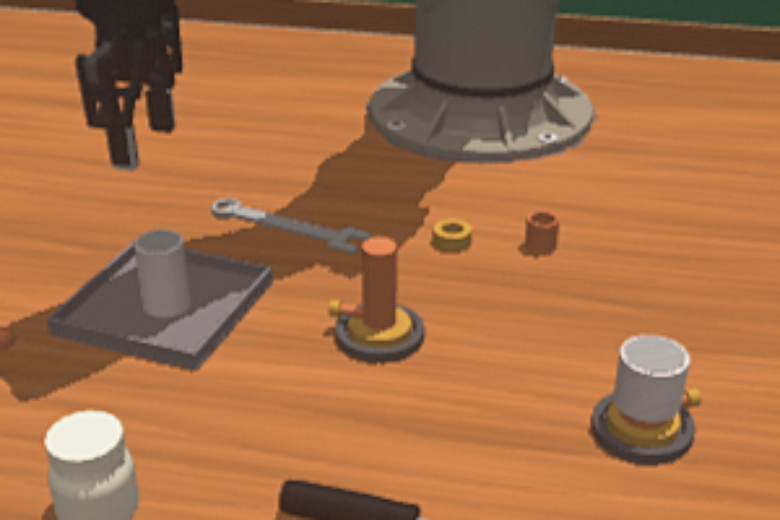

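The cover stands upright in the tray at (162,275), the valve stands in its dish at (378,290), and the short cover hasn't moved. I'm handing in.

```bash
python3 -c "
from cell import manip
print(manip.close_job())"
```

```text
the job is handed in; nothing more can be done
None
```

I pulled the taller cover straight up off its valve body and set it down, open end down, in the grey tray. Then I released it, backed the gripper about 100 mm straight up and handed the job in at about 13 s; no verdict was reported.

**Cover in tray:** In the last pictures it stands upright and free, about 0–5 mm from the tray centre along each side (limit 50 mm). It was lowered in small steps; contact showed as about 17 N before I opened the fingers.

**Tall valve body:** It stayed upright in its dish. Position estimates from before and after differ by at most about 4 mm in one camera and less than 1 mm in the other (limit 15 mm).

**Shorter cover:** It reads within about 1 mm of its start in the scene camera. The top and wrist cameras returned no final reading for it.

**Disagreements:** The cameras differ from each other by up to about 5 mm in x, so these positions are good to a few millimetres, well inside the limits. The network missed the tray in one top view and one wrist view. No check failed.

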